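Carry the weld coupons to the inspection rack in weld order

ROBOT

A 6-joint arm with a two-finger parallel gripper is mounted at the origin on the work surface. World frame = base frame: x ahead of the robot, y to its left, z up, the work surface at z = 0. Lengths are in m, angles in rad, forces in N, time in s.
With the tool pointing down it reaches from about 0.275 to 0.725 m from the base axis. Payload 5.6 kg.
Tool frame: the origin (TCP) lies between the finger pads; the fingertips stand 11 mm ahead of it and the grasp point (between the pads) lies 8 mm behind it; z points along the fingers, y is the line along which they close (so a half turn about z gives the same grasp; the last joint's range is limited). The gripper opens to 85 mm and grips with 20 to 120 N. Pads are 22 mm wide; open, the fingers measure 114 mm over their backs; the gripper's body (76 mm by 85 mm) begins 54 mm behind the grasp point. The pads swing forward as they close: fully open they stand 13 mm farther back than shut.
Start: joints at [1.614, 0.255, 0.108, 0, -1.424, -0.285], TCP at [0.132, 0.534, 0.211] pointing down, gripper open.
Joint ranges: [-2.95, 2.95], [-1.21, 1.97], [-1.09, 1.5], [-2.87, 1.71], [-2.94, -0.07], [-3.05, 3.05]. Speed limits (rad/s): [2.57, 2.57, 3.14, 3.14, 3.14, 3.14].

INTERFACE

Orientations are given as a unit quaternion [w, x, y, z].
In Python, from plant import manip gives the robot as it stands.
- The arm moves only by the tool servo_tool, never from a script. Its argument "steps" is a list of rows, each a list of 5 numbers: the finger opening in mm, from 0 to 85.4, then the shift along the tool's x, y, z in units of 40 mm (1.0 is 40 mm), then the turn about the tool's z in units of 6 degrees (1.0 is 6 degrees). In form: [[jaw, tx, ty, tz, yaw], ...]. A call has 1 to 20 rows; each row shifts and turns the commanded pose from where the row before left it, along the tool's axes as they then stand; what a row does not reach is not made up. A row lasts 1/10 s, in which the tool goes at most 50 mm and 8.59 degrees, less where a joint would pass 70% of its speed; a pose out of reach is approached as far as the arm can. A call is refused whole if a number of a shift passes 1 or a number of a turn 1, either way. A call with a gripper value outside its range is refused whole. The fingers move at their own pace and stop on an object; the grip force is fixed at half the most. Time passes only in rows, so rows that do not move let the fingers close. It gives the time, the measured TCP pose, the force, the opening and the grip force at its end, in the units of the state.
- manip.state(): the state, without advancing time (a new reading comes with each control period).
- manip.capture(name): name is "scene" or "side" or "wrist"; returns a dict with "img" (480x640x3 uint8, red, green, blue), "K" (3x3 intrinsics, pixels), "distortion" ([k1, k2, p1, p2, k3] as OpenCV has them; the pictures are not rectified), "R" (3x3) and "t" (3): a world point X has camera coordinates R X + t. Camera axes: x right, y down, z forward; pixel columns grow to the right and rows downward; lengths in m; the calibration is good to about 2 mm. A picture is of the moment at which its call begins. There is no depth.
- manip.finish_job(): hands the job in; it is judged then, once.
The state is a dict: "t": time; "joint_positions": joint angles; "qvel": joint speeds; "joint_torque": joint torques, N m; "eef_pos": TCP position; "ee_rot": TCP orientation; "ft_force": force on the tool from outside, world axes, zero at the start; "moment": the same for the moment, N m; "gripper_width": finger opening in m; "gripper_force": force on a finger pad.
Only numpy, scipy, OpenCV 4.12 (cv2) and the standard library are available. Lean on these libraries where they do the work, as an engineer would, in place of code of your own. Each camera call takes 0.05 s, during which the arm holds its last target. There are 200 camera calls.

TASK

The four welded tube coupons have cooled: move them from the cooling rack with the copper pads to the empty inspection rack, in the same order counted from each rack's red end, because their place in the row is their only weld number. The coupon nearest the red end goes into the bay nearest the red end of the inspection rack, and so on, one to a bay. Leave each standing upright and plug up on the floor of its bay, let go and at rest, and never tip one over on the way.

Things in the scene. Friction and masses are not known exactly. Their poses are not given: they have to be found in the camera images.
- coupon_yellow: Loose tube coupon, bright stainless ROUND tube, 34 mm diameter, bright YELLOW plug; stands on end, 100 mm tall, 112 with the plug, 0.1 to 0.3 kg, weld bead (1 to 2 mm proud) at 50 mm. Origin: centre of its bottom end, z up the tube. Grip the tube between bead and plug, about 75 mm up. It starts on its own copper pad, within 9 mm of the middle.
- coupon_blue: Loose tube coupon, dark mild-steel SQUARE tube, 30 x 30 mm, BLUE plug; stands on end, 100 mm tall, 112 with the plug, 0.1 to 0.3 kg, weld bead (1 to 2 mm proud) at 50 mm. Origin: centre of its bottom end, z up the tube, x and y square to its flats. Grip the tube between bead and plug, about 75 mm up. It starts on its own copper pad, within 9 mm of the middle.
- coupon_green: Loose tube coupon, pale aluminium SQUARE tube, 30 x 30 mm, GREEN plug; stands on end, 100 mm tall, 112 with the plug, 0.1 to 0.3 kg, weld bead (1 to 2 mm proud) at 50 mm. Origin: centre of its bottom end, z up the tube, x and y square to its flats. Grip the tube between bead and plug, about 75 mm up. It starts on its own copper pad, within 9 mm of the middle.
- coupon_white: Loose tube coupon, dark mild-steel ROUND tube, 34 mm diameter, WHITE plug; stands on end, 100 mm tall, 112 with the plug, 0.1 to 0.3 kg, weld bead (1 to 2 mm proud) at 50 mm. Origin: centre of its bottom end, z up the tube. Grip the tube between bead and plug, about 75 mm up. It starts on its own copper pad, within 9 mm of the middle.
- pad_yellow: Fixed copper chill pad, 50 x 50 x 10 mm, in the cooling-rack bay where the yellow-plugged coupon starts; it stays and marks that bay. Origin: centre of its underside, on the bay floor; axes parallel to the cooling rack's.
- pad_blue: Fixed copper chill pad, 50 x 50 x 10 mm, in the cooling-rack bay where the blue-plugged coupon starts; it stays and marks that bay. Origin: centre of its underside, on the bay floor; axes parallel to the cooling rack's.
- pad_green: Fixed copper chill pad, 50 x 50 x 10 mm, in the cooling-rack bay where the green-plugged coupon starts; it stays and marks that bay. Origin: centre of its underside, on the bay floor; axes parallel to the cooling rack's.
- pad_white: Fixed copper chill pad, 50 x 50 x 10 mm, in the cooling-rack bay where the white-plugged coupon starts; it stays and marks that bay. Origin: centre of its underside, on the bay floor; axes parallel to the cooling rack's.
- cooling_rack: Fixed bare steel rack, four bays in a row along its own y, a copper pad and a coupon in each. Same sizes and frame as the inspection rack: origin under its centre, z up, bay centres at x = 0, y = +90, +30, -30, -90 mm, floors 12 mm up (pad tops 22). Its +y end plate is painted RED, the other bare. Left or right of the robot; red end points to the robot's left, within 20 deg.
- inspection_rack: Fixed aluminium rack, empty, black floors, 296 (own y) x 90 mm (x). Origin: underside centre, z up. Bays centred at x = 0, y = +90 (next to RED +y end), +30, -30, -90 mm; floors 12 mm up; each 57 (y) x 84 (x) mm inside. Tops above origin: dividers 40, front/back lips 28, end plates at y = +/-124: 74 mm. Beside the cooling rack; red end to the robot's right, within 20 deg.

How it is judged:
By the outcome, as a careful person would: the job done as asked, in the order asked, and still so for the second after the job is handed in, with the robot touching nothing.
It also fails if it takes over 115 s, if anything falls off the work surface, if the arm or the gripper's body presses on something with over 40 N, if the wrist force passes 120 N, or if a joint passes its speed limit or range.

## Working session

There is one attempt and no reset: what is moved stays moved. The work goes in short steps, Python scripts to look and compute and a tool call to move; the robot and the scene stay as the last step left them, time stands still between calls to the robot, and variables do not carry over. Pictures are saved under pics/ and viewed, at most 14 in all, crops included, and the job is handed in when it is done.

Besides the shell and the picture viewer there is one more tool, called after ">>>" in YAML: its name, and indented under it one key for each argument. servo_tool: Moves the arm, as the interface text tells. Its arguments: {"type":"object","properties":{"steps":{"type":"array","items":{"type":"array","items":{"type":"number"}}}},"required":["steps"]}

```bash
ls; mkdir -p pics; python3 - <<'E'
from plant import manip
import cv2,numpy as np
s=manip.state(); print(s)
ims=[]
for n in ["scene","side","wrist"]:
    c=manip.capture(n); cv2.imwrite(f"pics/{n}0.png",c["img"][:,:,::-1]); np.savez(f"pics/{n}0.npz",**c)
    print(n,c["K"],c["distortion"],c["R"],c["t"])
E
```

```text
pics
{'t': 0.0, 'joint_positions': array([ 1.61357553e+00,  2.55773802e-01,  1.07034024e-01, -4.94115102e-04,
       -1.42389069e+00, -2.84563199e-01]), 'qvel': array([ 0.00020249, -0.00050748, -0.00032581, -0.00086678,  0.00056547,
        0.00109266]), 'joint_torque': array([ 1.16727148e-03, -3.86628342e+01,  2.37939155e+01,  5.36513239e+00,
       -5.99685707e-03,  4.00392125e-06]), 'eef_pos': array([0.13151748, 0.53350949, 0.2105904 ]), 'ee_rot': array([ 9.44631583e-04,  9.92696622e-01, -1.20633808e-01, -9.16686197e-05]), 'ft_force': array([ 0.53709935,  0.06931472, -1.00305009]), 'moment': array([ 0.01013185,  0.01632089, -0.01020774]), 'gripper_force': 0.0, 'gripper_width': 0.08545523446905483}
scene [[524.55952002   0.         316.98030682]
 [  0.         524.55952002 241.86721249]
 [  0.           0.           1.        ]] [-0.04710611  0.          0.          0.          0.        ] [[-0.78031507  0.62537518  0.00377794]
 [ 0.47554462  0.59726491 -0.64585752]
 [-0.4061597  -0.50217578 -0.76344861]] [ 0.41796078 -0.20752086  1.19888276]
side [[561.54336391   0.         321.87451017]
 [  0.         561.54336391 247.3139104 ]
 [  0.           0.           1.        ]] [-0.15289296  0.          0.          0.          0.        ] [[ 0.97213517 -0.23406655 -0.01288668]
 [-0.1608842  -0.6261897  -0.76289104]
 [ 0.17049776  0.74370647 -0.64639864]] [-0.52625863  0.134335    0.92459161]
wrist [[337.48731502   0.         321.3980682 ]
 [  0.         337.48731502 240.53393383]
 [  0.           0.           1.        ]] [-0.04447615  0.          0.          0.          0.        ] [[-0.23856284 -0.97112602  0.00142465]
 [-0.92215864  0.22699319  0.31320527]
 [-0.30448517  0.07340538 -0.94968438]] [ 0.54928191 -0.03937101  0.38002036]
```

View pics/scene0.png

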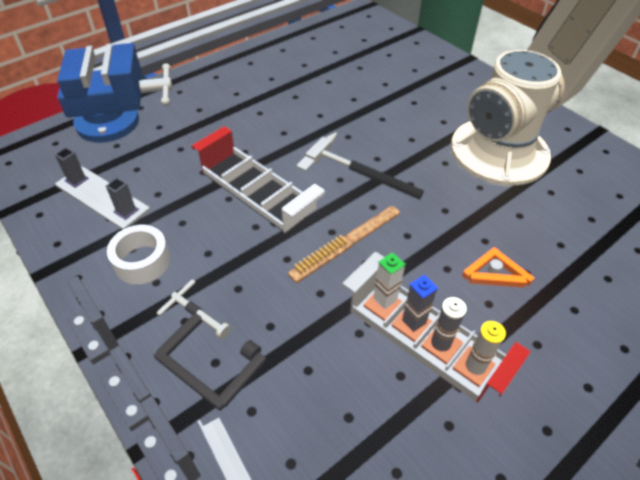

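View pics/side0.png

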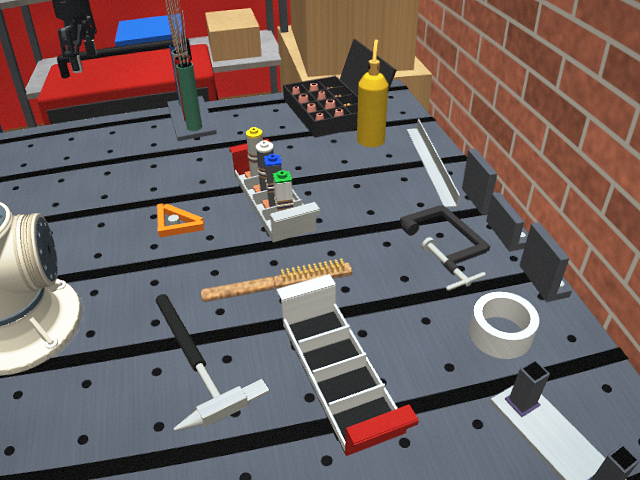

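View pics/wrist0.png

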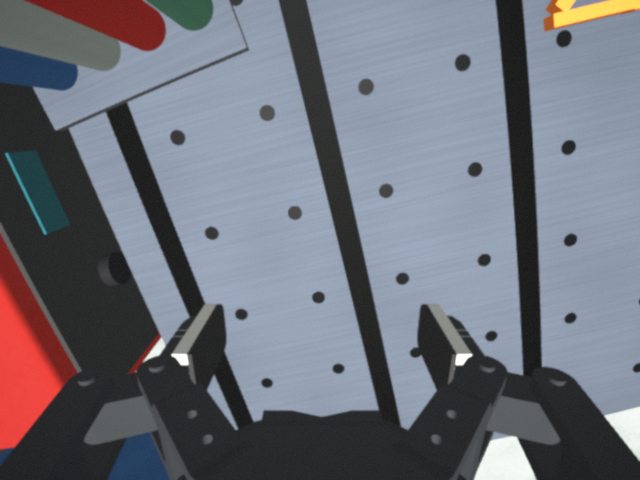

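Scene view: the cooling rack (lower right, ~(430,330)) has red end at (510,368). From the red end the order is yellow (492,333), white (453,308), blue (423,288), green (391,264). The inspection rack is at (260,180), red end at (215,147). The wrist view shows only bare table.

```bash
cat > h.py <<'E'
import numpy as np, cv2
def load(n): return dict(np.load(f"pics/{n}.npz"))
def und(c,p): return cv2.undistortPoints(np.array(p,float).reshape(-1,1,2),c["K"],c["distortion"])[:,0]
def tri(c1,p1,c2,p2):
    P=[np.c_[c["R"],c["t"]] for c in(c1,c2)]
    X=cv2.triangulatePoints(P[0],P[1],und(c1,p1).T,und(c2,p2).T); X=(X[:3]/X[3]).T
    e=np.linalg.norm(proj(c1,X)-np.array(p1,float).reshape(-1,2),axis=1)
    return X,e
def proj(c,X): return cv2.projectPoints(np.array(X,float).reshape(-1,1,3),cv2.Rodrigues(c["R"])[0],c["t"],c["K"],c["distortion"])[0][:,0]
def plane(c,p,z):
    d=np.c_[und(c,p),np.ones(len(np.array(p).reshape(-1,2)))]@c["R"]; o=-c["R"].T@c["t"]
    return o+d*((z-o[2])/d[:,2])[:,None]
def hsv(c): return cv2.cvtColor(c["img"],cv2.COLOR_RGB2HSV)
R={"red":None,"yellow":((22,120,90),(35,255,255)),"green":((45,120,60),(75,255,255)),"blue":((105,120,80),(130,255,255))}
def mask(c,col):
    h=hsv(c)
    if col=="red": return cv2.inRange(h,(0,170,80),(5,255,255))|cv2.inRange(h,(174,170,80),(180,255,255))
    if col=="white": return cv2.inRange(h,(0,0,185),(180,45,255))
    if col=="copper": return cv2.inRange(h,(5,70,90),(17,200,255))
    if col=="black": return cv2.inRange(h,(0,0,0),(180,255,50))
    return cv2.inRange(h,*R[col])
def blobs(c,col,roi,amin=25):
    x0,y0,x1,y1=roi; m=np.zeros((480,640),np.uint8); m[y0:y1,x0:x1]=mask(c,col)[y0:y1,x0:x1]
    cs=[k for k in cv2.findContours(m,cv2.RETR_EXTERNAL,cv2.CHAIN_APPROX_NONE)[0] if cv2.contourArea(k)>=amin]
    return sorted(cs,key=cv2.contourArea,reverse=True)
def cen(k): m=cv2.moments(k); return [m["m10"]/m["m00"],m["m01"]/m["m00"]]
E
python3 - <<'E'
from h import *
s,d=load("scene0"),load("side0")
for col,r1,r2 in [("yellow",(470,310,515,350),(240,120,265,142)),("white",(438,292,470,320),(255,138,275,154)),("blue",(405,270,440,300),(262,150,285,168)),("green",(375,248,408,275),(270,168,295,186))]:
    a,b=blobs(s,col,r1)[0],blobs(d,col,r2)[0]
    X,e=tri(s,cen(a),d,cen(b)); print(col,cv2.contourArea(a),cv2.contourArea(b),X.round(4),e.round(2))
for nm,r1,r2 in [("coolred",(480,330,535,400),(225,140,250,180)),("insred",(190,120,240,175),(330,395,425,460))]:
    a,b=blobs(s,"red",r1)[0],blobs(d,"red",r2)[0]
    print(nm,cv2.contourArea(a),cv2.contourArea(b),tri(s,cen(a),d,cen(b)))
for c,r,n in [(s,(180,110,340,240),"a"),(s,(335,240,535,400),"b"),(d,(270,265,430,460),"c"),(d,(220,115,330,245),"d")]:
    x0,y0,x1,y1=r; im=c["img"][y0:y1,x0:x1,::-1]; im=cv2.resize(im,(395,295)); cv2.imwrite(f"pics/c{n}.png",im)
t=[cv2.imread(f"pics/c{n}.png") for n in "abcd"]
cv2.imwrite("pics/crops.png",np.vstack([np.hstack(t[:2]),np.hstack(t[2:])]))
E
```

```text
yellow 430.0 126.5 [[0.4729 0.3241 0.1259]] [0.8]
white 381.5 119.0 [[0.4855 0.2604 0.1275]] [0.51]
blue 364.0 156.0 [[0.4931 0.2048 0.1261]] [0.34]
green 276.5 172.5 [[0.5001 0.1422 0.1265]] [0.74]
coolred 751.5 383.0 (array([[0.44480575, 0.36282758, 0.04416747]]), array([2.06912388]))
insred 273.5 1773.5 (array([[ 0.52856279, -0.36904412,  0.06744069]]), array([0.25594017]))
```

View pics/crops.png

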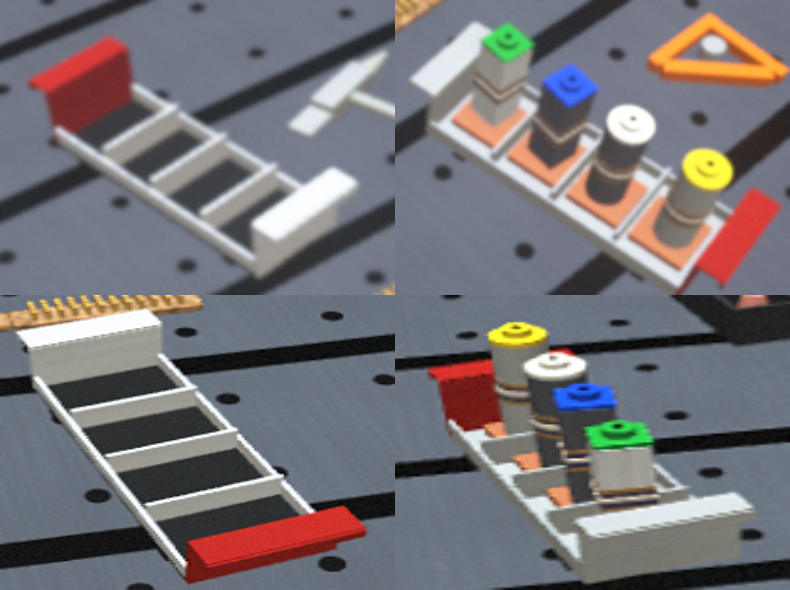

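Crops: the inspection rack is empty with black floors. Both squares look roughly rack-aligned. Plug heights of ~0.126 agree with the text (22+106 mm). Now I'll take the wrist camera above the cooling rack.

>>> servo_tool:
  steps:
    - [85, 0, 0, -0.125, 1]
    - [85, 0, 0, -0.125, 1]
    - [85, 0, 0, -0.125, 1]
    - [85, 0, 0, -0.125, 1]
    - [85, 0, 0, -0.125, 1]
    - [85, 0, 0, -0.125, 1]
    - [85, 0, 0, -0.125, 1]
    - [85, 0, 0, -0.125, 1]
    - [85, 0, 0, -0.125, 1]
    - [85, 0, 0, -0.125, 1]
    - [85, 0, 0, 0, 1]
    - [85, 0, 0, 0, 0.28]

```text
t: 1.35
eef_pos: [0.1316, 0.5339, 0.2612]
ee_rot: [0.0, 0.757, -0.654, 0.0]
ft_force: [-0.4, 0.2, -1.0]
gripper_width: 0.0852
gripper_force: 0.0
```

>>> servo_tool:
  steps:
    - [85, 0.8, -0.77, 0, 0]
    - [85, 0.8, -0.77, 0, 0]
    - [85, 0.8, -0.77, 0, 0]
    - [85, 0.8, -0.77, 0, 0]
    - [85, 0.8, -0.77, 0, 0]
    - [85, 0.8, -0.77, 0, 0]
    - [85, 0.8, -0.77, 0, 0]
    - [85, 0.8, -0.77, 0, 0]
    - [85, 0.8, -0.77, 0, 0]
    - [85, 0.8, -0.77, 0, 0]
    - [85, 0, 0, 0, 0]
    - [85, 0, 0, 0, 0]

```text
t: 2.55
eef_pos: [0.4839, 0.262, 0.2607]
ee_rot: [0.001, 0.757, -0.653, -0.0]
ft_force: [0.1, 0.6, 0.7]
gripper_width: 0.0853
gripper_force: 0.0
```

```bash
python3 - <<'E'
from plant import manip
import cv2,numpy as np
c=manip.capture("wrist"); cv2.imwrite("pics/w1.png",c["img"][:,:,::-1]); np.savez("pics/w1.npz",**c)
E
```

```text
(no output)
```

View pics/w1.png

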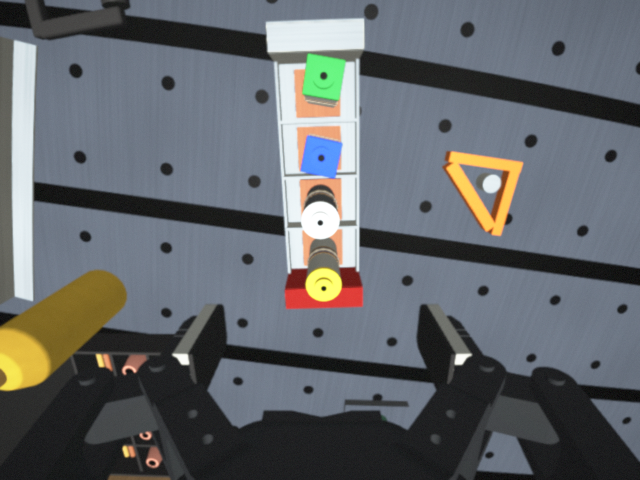

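Wrist view: the four coupons are in clear sight, with plugs green (323,77), blue (321,157), white (320,220), yellow (323,285). The green square is turned a little one way and the blue the other.

```bash
python3 - <<'E'
from h import *
w,s,d=load("w1"),load("scene0"),load("side0")
rs={"yellow":((470,310,515,350),(300,265,345,302)),"white":((438,292,470,320),(298,200,345,240)),"blue":((405,270,440,300),(295,130,350,185)),"green":((375,248,408,275),(295,50,355,105))}
for col,(r1,r2) in rs.items():
    a,b=blobs(s,col,r1)[0],blobs(w,col,r2)[0]
    X,e=tri(s,cen(a),w,cen(b)); P=plane(w,b.reshape(-1,2),.131)[:,:2]
    q=cv2.minAreaRect((P*1000).astype(np.float32))
    print(col,"tri",X.round(4),e.round(1),"plane c",plane(w,cen(b),.131)[0].round(4),"rect",q)
# rack: red blob & pads
b=blobs(w,"red",(270,260,375,310))[0]
print("red",cv2.minAreaRect(b),cv2.boundingRect(b))
E
```

```text
yellow tri [[0.4725 0.3236 0.1254]] [0.9] plane c [0.474  0.3198 0.131 ] rect ((474.16558837890625, 319.99285888671875), (34.304317474365234, 34.5272331237793), 8.432181358337402)
white tri [[0.4856 0.2601 0.1279]] [0.6] plane c [0.4863 0.2586 0.131 ] rect ((485.2748107910156, 258.244140625), (41.78540802001953, 35.90679168701172), 8.444097518920898)
blue tri [[0.4931 0.2045 0.1264]] [0.4] plane c [0.4935 0.2038 0.131 ] rect ((493.42877197265625, 204.1820526123047), (30.442384719848633, 29.53141212463379), 87.05650329589844)
green tri [[0.5005 0.1424 0.1286]] [0.6] plane c [0.501 0.142 0.131] rect ((501.0080871582031, 142.33697509765625), (30.43901824951172, 29.733579635620117), 89.24333953857422)
red ((323.25970458984375, 287.7913513183594), (37.579132080078125, 75.49141693115234), 88.09085083007812) (286, 268, 76, 40)
```

>>> servo_tool:
  steps:
    - [85, 0.98, 0.11, 0, 0]
    - [85, 0.98, 0.11, 0, 0]
    - [85, 0.98, 0.11, 0, 0]
    - [85, 0.98, 0.11, 0, 0]
    - [85, 0.98, 0.11, 0, 0]
    - [85, 0.98, 0.11, 0, 0]
    - [85, 0.98, 0.11, 0, 0]
    - [85, 0.98, 0.11, 0, 0]
    - [85, 0.98, 0.11, 0, 0]
    - [85, 0.98, 0.11, 0, 0]
    - [85, 0.98, 0.11, 0, 0]
    - [85, 0.98, 0.11, 0, 0]
    - [85, 0, 0, 0, 0]
    - [85, 0, 0, 0, 0]

```text
t: 4.0
eef_pos: [0.5004, -0.2097, 0.2613]
ee_rot: [-0.0, 0.758, -0.653, -0.0]
ft_force: [-0.1, 0.4, -0.2]
gripper_width: 0.085
gripper_force: 0.0
```

```bash
python3 - <<'E'
from plant import manip
import cv2,numpy as np
c=manip.capture("wrist"); cv2.imwrite("pics/w2.png",c["img"][:,:,::-1]); np.savez("pics/w2.npz",**c)
E
```

```text
(no output)
```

View pics/w2.png

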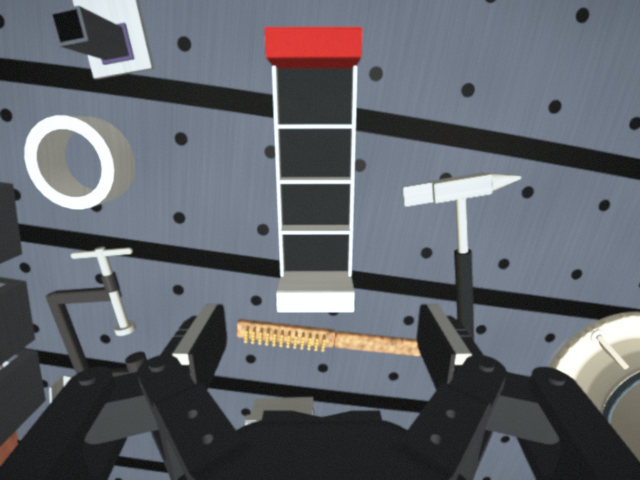

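Wrist view: inspection rack, red end at the top (313,47), black floors at about (316,97), (316,153), (316,207), (316,252), with white divider tops at rows ~127, 181, 228.

```bash
python3 - <<'E'
from h import *
w,s,d=load("w2"),load("scene0"),load("side0")
def floors(c,roi,th):
    m=np.zeros((480,640),np.uint8);x0,y0,x1,y1=roi
    g=cv2.cvtColor(c["img"],cv2.COLOR_RGB2GRAY); m[y0:y1,x0:x1]=(g[y0:y1,x0:x1]<th)*255
    m=cv2.morphologyEx(m,cv2.MORPH_OPEN,np.ones((3,3)))
    return sorted([k for k in cv2.findContours(m,0,2)[0] if cv2.contourArea(k)>400],key=lambda k:cen(k)[1])
def quad(k): # ordered by angle
    b=cv2.boxPoints(cv2.minAreaRect(k)); return b
F=floors(w,(279,60,356,275),70)
for k in F:
    print("w",np.round(cen(k),1),cv2.contourArea(k),cv2.minAreaRect(k)[1], "z12:",plane(w,cen(k),.012)[0].round(4))
    B=plane(w,k.reshape(-1,2),.012)[:,:2]*1000; print("   rect mm",[np.round(v,1) for v in cv2.minAreaRect(B.astype(np.float32))])
# divider tops: bright rows along centre columns
g=cv2.cvtColor(w["img"],cv2.COLOR_RGB2GRAY)
for col in (290,316,340):
    p=np.where(g[100:280,col]>190)[0]+100; print(col,p.tolist())
# end plates' tops and red/bare
r=blobs(w,"red",(255,20,370,75))[0]; print("red",cv2.approxPolyDP(r,3,True)[:,0].tolist())
wb=blobs(w,"white",(265,265,365,320))[0]; print("bare",cv2.approxPolyDP(wb,3,True)[:,0].tolist())
Fd=floors(d,(285,300,395,440),75)
for k in Fd: print("side",np.round(cen(k),1),cv2.contourArea(k))
E
```

```text
w [314.9  90.7] 4423.0 (62.0, 76.0) z12: [ 0.5265 -0.3298  0.012 ]
   rect mm [array([ 524.8, -329.2]), array([85.5, 65.4]), np.float64(8.5)]
w [314.9 152.4] 3048.5 (45.0, 69.0) z12: [ 0.5168 -0.2626  0.012 ]
   rect mm [array([ 516.8, -262. ]), array([81.5, 52. ]), np.float64(8.5)]
w [315.2 203.9] 2456.5 (38.0, 66.0) z12: [ 0.5076 -0.2012  0.012 ]
   rect mm [array([ 507.5, -200.6]), array([81.3, 48. ]), np.float64(8.5)]
w [315.5 252.4] 2036.0 (62.99999237060547, 33.99999237060547) z12: [ 0.4981 -0.1379  0.012 ]
   rect mm [array([ 498.1, -138. ]), array([81.2, 47. ]), np.float64(8.6)]
290 [125, 126, 127, 180, 181, 182, 183, 231, 232, 233]
316 [125, 126, 127, 180, 181, 182, 183, 231, 232, 233]
340 [125, 126, 127, 180, 181, 182, 183, 231, 232, 233]
red [[266, 28], [267, 57], [278, 67], [350, 67], [360, 55], [360, 28]]
bare [[276, 293], [278, 312], [354, 310], [353, 291]]
side [366.9 307.8] 538.0
side [315.2 325.5] 721.0
side [330.  353.9] 843.0
side [346.2 384. ] 1052.0
side [360.2 414.4] 860.5
side [308.4 429.3] 698.5
```

```bash
python3 - <<'E'
from h import *
w,s,d=load("w2"),load("scene0"),load("side0")
D=plane(w,[[315,126],[315.2,181.5],[315.5,232]],.040); print(D.round(4),np.linalg.norm(np.diff(D,axis=0),axis=1))
X,e=tri(w,[[314.9,152.4],[315.2,203.9]],d,[[346.2,384.],[330,353.9]]); print("floor tri",X.round(4),e)
X,e=tri(w,[[314.9,152.4],[315.2,203.9]],d,[[330,353.9],[315.2,325.5]]); print("floor tri alt",X.round(4),e)
u=(D[0]-D[2])[:2]; u/=np.linalg.norm(u); c=D[1,:2]
print("yaw of red dir",np.degrees(np.arctan2(u[1],u[0])))
u=np.array([np.cos(np.radians(-81.5)),np.sin(np.radians(-81.5))])
for y in (90,30,-30,-90): print(y,(c+u*y/1000).round(4))
E
```

```text
[[ 0.5205 -0.2919  0.04  ]
 [ 0.5117 -0.2327  0.04  ]
 [ 0.5028 -0.1736  0.04  ]] [0.05990599 0.05969816]
floor tri [[ 0.5156 -0.2631  0.0254]
 [ 0.5066 -0.2035  0.025 ]] [1.03739777 1.04128121]
floor tri alt [[ 0.5035 -0.2655  0.1007]
 [ 0.4954 -0.2174  0.1061]] [13.85819054 14.56473139]
yaw of red dir -81.49046351865246
90 [ 0.525  -0.3217]
30 [ 0.5161 -0.2623]
-30 [ 0.5072 -0.203 ]
-90 [ 0.4983 -0.1437]
```

>>> servo_tool:
  steps:
    - [85, -0.947, -0.092, 0, 0]
    - [85, -0.947, -0.092, 0, 0]
    - [85, -0.947, -0.092, 0, 0]
    - [85, -0.947, -0.092, 0, 0]
    - [85, -0.947, -0.092, 0, 0]
    - [85, -0.947, -0.092, 0, 0]
    - [85, -0.947, -0.092, 0, 0]
    - [85, -0.947, -0.092, 0, 0]
    - [85, -0.947, -0.092, 0, 0]
    - [85, -0.947, -0.092, 0, 0]
    - [85, -0.947, -0.092, 0, 0]
    - [85, -0.947, -0.092, 0, 0]
    - [85, -0.947, -0.092, 0, 0]
    - [85, -0.947, -0.092, 0, 0]
    - [85, 0, 0, 0, 0]
    - [85, 0, 0, 0.7, 0]
    - [85, 0, 0, 0.7, 0]
    - [85, 0, 0, 0.7, 0]
    - [85, 0, 0, 0, 0]
    - [85, 0, 0, 0, 0]

```text
t: 6.05
eef_pos: [0.4729, 0.3224, 0.1786]
ee_rot: [-0.0, 0.758, -0.652, 0.0]
ft_force: [0.2, 1.4, 1.2]
gripper_width: 0.0852
gripper_force: 0.0
```

```bash
python3 - <<'E'
from plant import manip
import cv2,numpy as np
c=manip.capture("wrist"); cv2.imwrite("pics/w3.png",c["img"][:,:,::-1]); np.savez("pics/w3.npz",**c)
from h import *
print(manip.state()["eef_pos"])
w0=load("w1")
for col,r1,r2 in [("yellow",(300,265,345,302),(230,200,420,470)),("white",(298,200,345,240),(230,150,420,400)),("blue",(295,130,350,185),(240,60,420,300)),("green",(295,50,355,105),(200,0,420,150))]:
    k=blobs(c,col,r2); k=[q for q in k if cv2.contourArea(q)>300]
    if not k: print(col,"none"); continue
    k=k[0]
    print(col,cen(k),cv2.contourArea(k),plane(c,cen(k),.131)[0].round(4),[np.round(v,1) for v in cv2.minAreaRect((plane(c,k.reshape(-1,2),.131)[:,:2]*1000).astype(np.float32))])
E
```

```text
[0.4735646  0.32276376 0.17951688]
yellow [321.0716145833333, 254.09401041666666] 1920.0 [0.4741 0.3205 0.131 ] [array([474.1, 320.8]), array([33.3, 33.9]), np.float64(8.7)]
white [318.9596930846931, 186.18214193214192] 5148.0 [0.4821 0.2762 0.131 ] [array([480.1, 285. ]), array([60.8, 63.4]), np.float64(10.2)]
blue [316.6203350664356, 74.0363951473137] 1442.5 [0.4929 0.2132 0.131 ] [array([493.9, 212.1]), array([18.2, 29.6]), np.float64(87.3)]
green none
```

View pics/w3.png

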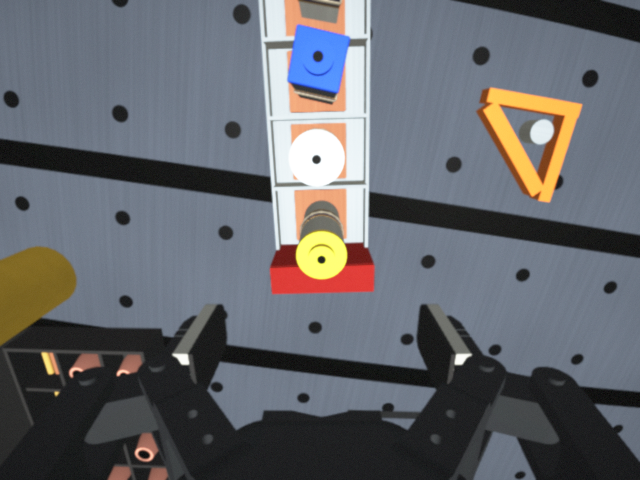

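The view shows yellow (321,254) centred between the fingers. Descend and grip.

>>> servo_tool:
  steps:
    - [85, 0.04, -0.02, 0.55, 0]
    - [85, 0, 0, 0.55, 0]
    - [85, 0, 0, 0.55, 0]
    - [85, 0, 0, 0.5, 0]
    - [85, 0, 0, 0, 0]
    - [20, 0, 0, 0, 0]
    - [20, 0, 0, 0, 0]
    - [20, 0, 0, 0, 0]
    - [20, 0, 0, 0, 0]
    - [20, 0, 0, 0, 0]
    - [20, 0, 0, 0, 0]
    - [20, 0, 0, 0, 0]
    - [20, 0, 0, 0, 0]
    - [20, 0, 0, 0, 0]
    - [20, 0, 0, 0, 0]

```text
t: 7.6
eef_pos: [0.4751, 0.321, 0.0931]
ee_rot: [-0.001, 0.757, -0.653, 0.0]
ft_force: [-0.8, -0.9, 5.5]
gripper_width: 0.0322
gripper_force: 59.3
```

>>> servo_tool:
  steps:
    - [20, 0, 0, -0.5, 0]
    - [20, 0, 0, -1, 0]
    - [20, 0, 0, -1, 0]
    - [20, 0, 0, -1, 0]
    - [20, 0.946, 0.067, 0, 0]
    - [20, 0.946, 0.067, 0, 0]
    - [20, 0.946, 0.067, 0, 0]
    - [20, 0.946, 0.067, 0, 0]
    - [20, 0.946, 0.067, 0, 0]
    - [20, 0.946, 0.067, 0, 0]
    - [20, 0.946, 0.067, 0, 0]
    - [20, 0.946, 0.067, 0, 0]
    - [20, 0.946, 0.067, 0, 0]
    - [20, 0.946, 0.067, 0, 0]
    - [20, 0.946, 0.067, 0, 0]
    - [20, 0.946, 0.067, 0, 0]
    - [20, 0.946, 0.067, 0, 0]
    - [20, 0.946, 0.067, 0, 0]
    - [20, 0.946, 0.067, 0, 0]
    - [20, 0.946, 0.067, 0, 0]

```text
t: 9.6
eef_pos: [0.5208, -0.2861, 0.2311]
ee_rot: [-0.0, 0.757, -0.653, -0.0]
ft_force: [0.6, 0.1, -1.2]
gripper_width: 0.0317
gripper_force: 60.1
```

>>> servo_tool:
  steps:
    - [20, 0.946, 0.067, 0, 0]
    - [20, 0, 0, 0, 0]
    - [20, 0, 0, 0.8, 0]
    - [20, 0, 0, 0.8, 0]
    - [20, 0, 0, 0, 0]
    - [20, 0, 0, 0, 0]

```text
t: 10.2
eef_pos: [0.5238, -0.3226, 0.1679]
ee_rot: [0.001, 0.758, -0.653, -0.0]
ft_force: [0.4, -0.6, -1.0]
gripper_width: 0.0316
gripper_force: 60.1
```

```bash
python3 - <<'E'
from plant import manip
import cv2,numpy as np
ims=[]
for n in("wrist","side"):
    c=manip.capture(n); ims.append(cv2.resize(c["img"][:,:,::-1],(400,300)) if n=="wrist" else c["img"][200:480,240:600,::-1])
ims[1]=cv2.resize(ims[1],(386,300))
cv2.imwrite("pics/p1.png",np.hstack(ims)); s=manip.state(); print(s["eef_pos"],s["gripper_width"])
E
```

```text
[ 0.52508501 -0.32303701  0.16987561] 0.03181206724492886
```

View pics/p1.png

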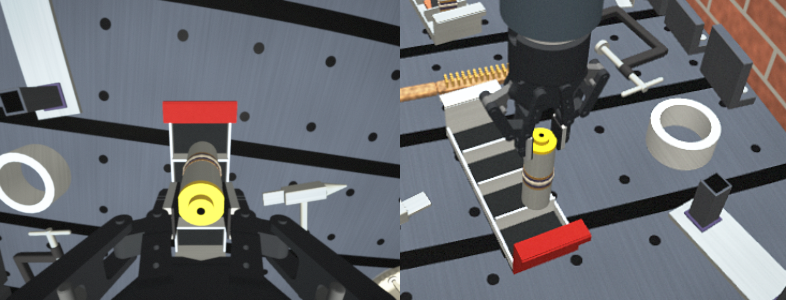

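Yellow hangs upright over the red-end bay. Lower it.

>>> servo_tool:
  steps:
    - [20, 0, 0, 0.7, 0]
    - [20, 0, 0, 0.7, 0]
    - [20, 0, 0, 0.4, 0]
    - [20, 0, 0, 0.15, 0]
    - [20, 0, 0, 0.1, 0]
    - [20, 0, 0, 0.07, 0]
    - [20, 0, 0, 0, 0]
    - [20, 0, 0, 0, 0]

```text
t: 11.1
eef_pos: [0.5245, -0.3228, 0.0836]
ee_rot: [-0.0, 0.757, -0.653, 0.001]
ft_force: [0.1, -0.4, -1.2]
gripper_width: 0.0315
gripper_force: 60.2
```

>>> servo_tool:
  steps:
    - [20, 0, 0, 0.03, 0]
    - [20, 0, 0, 0, 0]
    - [20, 0, 0, 0, 0]

```text
t: 11.4
eef_pos: [0.5246, -0.3232, 0.0831]
ee_rot: [-0.0, 0.757, -0.653, 0.001]
ft_force: [-1.6, -0.1, 6.0]
gripper_width: 0.0315
gripper_force: 60.8
```

>>> servo_tool:
  steps:
    - [85, 0, 0, 0, 0]
    - [85, 0, 0, 0, 0]
    - [85, 0, 0, 0, 0]
    - [85, 0, 0, 0, 0]
    - [85, 0, 0, 0, 0]
    - [85, 0, 0, 0, 0]
    - [85, 0, 0, -0.5, 0]
    - [85, 0, 0, -1, 0]
    - [85, 0, 0, -1, 0]
    - [85, 0, 0, -1, 0]
    - [85, 0, 0, -1, 0]

```text
t: 12.5
eef_pos: [0.5237, -0.3224, 0.2633]
ee_rot: [-0.0, 0.757, -0.653, 0.0]
ft_force: [0.8, 0.5, 0.1]
gripper_width: 0.0848
gripper_force: 0.0
```

>>> servo_tool:
  steps:
    - [85, -0.97, -0.08, 0, 0]
    - [85, -0.97, -0.08, 0, 0]
    - [85, -0.97, -0.08, 0, 0]
    - [85, -0.97, -0.08, 0, 0]
    - [85, -0.97, -0.08, 0, 0]
    - [85, -0.97, -0.08, 0, 0]
    - [85, -0.97, -0.08, 0, 0]
    - [85, -0.97, -0.08, 0, 0]
    - [85, -0.97, -0.08, 0, 0]
    - [85, -0.97, -0.08, 0, 0]
    - [85, -0.97, -0.08, 0, 0]
    - [85, -0.97, -0.08, 0, 0]
    - [85, -0.97, -0.08, 0, 0]
    - [85, -0.97, -0.08, 0, 0]
    - [85, -0.97, -0.08, 0, 0]
    - [85, 0, 0, 0.7, 0]
    - [85, 0, 0, 0.7, 0]
    - [85, 0, 0, 0.7, 0]
    - [85, 0, 0, 0, 0]
    - [85, 0, 0, 0, 0]

```text
t: 14.5
eef_pos: [0.4861, 0.26, 0.1783]
ee_rot: [0.0, 0.757, -0.653, 0.0]
ft_force: [0.1, 0.5, 0.5]
gripper_width: 0.085
gripper_force: 0.0
```

```bash
cat > chk.py <<'E'
from plant import manip
from h import *
import sys
col=sys.argv[1]; tag=sys.argv[2]
c=manip.capture("wrist"); np.savez(f"pics/{tag}w.npz",**c); s=manip.state(); print(s["eef_pos"].round(4),s["ee_rot"].round(3))
for q in blobs(c,col,(240,130,400,340),300)[:3]:
    P=plane(c,q.reshape(-1,2),.131)[:,:2]*1000; print(np.round(cen(q),1),cv2.contourArea(q),plane(c,cen(q),.131)[0].round(4),[np.round(v,1) for v in cv2.minAreaRect(P.astype(np.float32))])
d=manip.capture("side"); cv2.imwrite(f"pics/{tag}s.png",cv2.resize(d["img"][200:480,240:600,::-1],(720,560)))
for cc,z in [("yellow",.118),("blue",.118),("green",.118)]:
    for q in blobs(d,cc,(290,220,430,420),60)[:1]: print("placed",cc,cv2.contourArea(q),plane(d,cen(q),z)[0].round(4))
E
python3 chk.py white k2
```

```text
[0.4867 0.2604 0.1792] [-0.001  0.757 -0.653  0.001]
[321.8 248.4] 7400.0 [0.4875 0.2539 0.131 ] [array([489.3, 237.4]), array([ 60.9, 117.3]), np.float64(10.3)]
[285.2 157.6] 906.5 [0.518  0.1996 0.131 ] [array([517.9, 200.1]), array([10.4, 33.5]), np.float64(10.3)]
[357.2 156.6] 820.0 [0.4751 0.1925 0.131 ] [array([475.5, 193.1]), array([11.1, 32.1]), np.float64(9.8)]
placed yellow 498.0 [ 0.5227 -0.3236  0.118 ]
```

View pics/k2s.png

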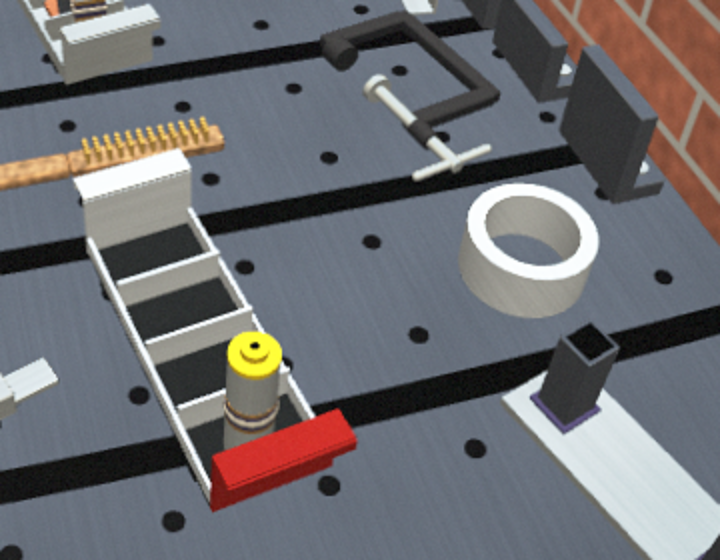

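Yellow (side view (255,355)) stands upright in the red-end bay. The white plug sits at column ~322, centred between the fingers. Same cycle for white.

>>> servo_tool:
  steps:
    - [85, 0, 0, 0.55, 0]
    - [85, 0, 0, 0.55, 0]
    - [85, 0, 0, 0.55, 0]
    - [85, 0, 0, 0.5, 0]
    - [85, 0, 0, 0, 0]
    - [20, 0, 0, 0, 0]
    - [20, 0, 0, 0, 0]
    - [20, 0, 0, 0, 0]
    - [20, 0, 0, 0, 0]
    - [20, 0, 0, 0, 0]
    - [20, 0, 0, 0, 0]
    - [20, 0, 0, 0, 0]
    - [20, 0, 0, 0, 0]
    - [20, 0, 0, 0, 0]

```text
t: 16.0
eef_pos: [0.4866, 0.2607, 0.093]
ee_rot: [-0.001, 0.758, -0.653, 0.0]
ft_force: [-1.9, -0.1, 6.7]
gripper_width: 0.0313
gripper_force: 59.3
```

>>> servo_tool:
  steps:
    - [20, 0, 0, -0.5, 0]
    - [20, 0, 0, -1, 0]
    - [20, 0, 0, -1, 0]
    - [20, 0, 0, -1, 0]
    - [20, 0.931, 0.086, 0, 0]
    - [20, 0.931, 0.086, 0, 0]
    - [20, 0.931, 0.086, 0, 0]
    - [20, 0.931, 0.086, 0, 0]
    - [20, 0.931, 0.086, 0, 0]
    - [20, 0.931, 0.086, 0, 0]
    - [20, 0.931, 0.086, 0, 0]
    - [20, 0.931, 0.086, 0, 0]
    - [20, 0.931, 0.086, 0, 0]
    - [20, 0.931, 0.086, 0, 0]
    - [20, 0.931, 0.086, 0, 0]
    - [20, 0.931, 0.086, 0, 0]
    - [20, 0.931, 0.086, 0, 0]
    - [20, 0.931, 0.086, 0, 0]
    - [20, 0, 0, 0, 0]
    - [20, 0, 0, 0, 0]

```text
t: 18.0
eef_pos: [0.5145, -0.2631, 0.2307]
ee_rot: [0.0, 0.757, -0.654, -0.001]
ft_force: [-0.2, -0.1, -1.0]
gripper_width: 0.0314
gripper_force: 59.9
```

>>> servo_tool:
  steps:
    - [20, 0, 0, 0.7, 0]
    - [20, 0, 0, 0.7, 0]
    - [20, 0, 0, 0.7, 0]
    - [20, 0, 0, 0.7, 0]
    - [20, 0, 0, 0.5, 0]
    - [20, 0, 0, 0.2, 0]
    - [20, 0, 0, 0.1, 0]
    - [20, 0, 0, 0.07, 0]
    - [20, 0, 0, 0.04, 0]
    - [20, 0, 0, 0, 0]
    - [20, 0, 0, 0, 0]

```text
t: 19.1
eef_pos: [0.5153, -0.2627, 0.0837]
ee_rot: [-0.0, 0.757, -0.653, 0.001]
ft_force: [0.1, -0.4, -2.4]
gripper_width: 0.0312
gripper_force: 60.0
```

>>> servo_tool:
  steps:
    - [20, 0, 0, 0.03, 0]
    - [20, 0, 0, 0, 0]
    - [20, 0, 0, 0, 0]

```text
t: 19.4
eef_pos: [0.5155, -0.2631, 0.0831]
ee_rot: [-0.0, 0.757, -0.653, 0.001]
ft_force: [-0.9, -0.6, 5.3]
gripper_width: 0.0315
gripper_force: 60.5
```

>>> servo_tool:
  steps:
    - [85, 0, 0, 0, 0]
    - [85, 0, 0, 0, 0]
    - [85, 0, 0, 0, 0]
    - [85, 0, 0, 0, 0]
    - [85, 0, 0, 0, 0]
    - [85, 0, 0, 0, 0]
    - [85, 0, 0, -0.5, 0]
    - [85, 0, 0, -1, 0]
    - [85, 0, 0, -1, 0]
    - [85, 0, 0, -1, 0]
    - [85, 0, 0, -1, 0]

```text
t: 20.5
eef_pos: [0.5146, -0.2625, 0.2637]
ee_rot: [-0.0, 0.757, -0.653, 0.0]
ft_force: [1.8, 0.1, 0.2]
gripper_width: 0.0845
gripper_force: 0.0
```

>>> servo_tool:
  steps:
    - [85, -0.969, -0.098, 0, 0]
    - [85, -0.969, -0.098, 0, 0]
    - [85, -0.969, -0.098, 0, 0]
    - [85, -0.969, -0.098, 0, 0]
    - [85, -0.969, -0.098, 0, 0]
    - [85, -0.969, -0.098, 0, 0]
    - [85, -0.969, -0.098, 0, 0]
    - [85, -0.969, -0.098, 0, 0]
    - [85, -0.969, -0.098, 0, 0]
    - [85, -0.969, -0.098, 0, 0]
    - [85, -0.969, -0.098, 0, 0]
    - [85, -0.969, -0.098, 0, 0]
    - [85, 0, 0, 0.7, 0.95]
    - [85, 0, 0, 0.7, 0.95]
    - [85, 0, 0, 0.7, 0]
    - [85, 0, 0, 0, 0]
    - [85, 0, 0, 0, 0]

```text
t: 22.2
eef_pos: [0.4933, 0.2042, 0.1787]
ee_rot: [-0.0, -0.689, 0.725, -0.0]
ft_force: [0.1, 0.3, 1.4]
gripper_width: 0.0852
gripper_force: 0.0
```

```bash
python3 chk.py blue k3; python3 - <<'E'
from h import *
a=cv2.resize(load("k3w")["img"][:,:,::-1],(400,300)); b=cv2.resize(cv2.imread("pics/k3s.png"),(386,300)); cv2.imwrite("pics/k3.png",np.hstack([a,b]))
E
```

```text
[0.4939 0.2046 0.1796] [ 0.001 -0.689  0.725 -0.001]
[321.9 252.4] 1892.0 [0.4935 0.2011 0.131 ] [array([493.5, 201.4]), array([30.3, 30.3]), np.float64(87.2)]
placed yellow 499.0 [ 0.5227 -0.3235  0.118 ]
```

View pics/k3.png

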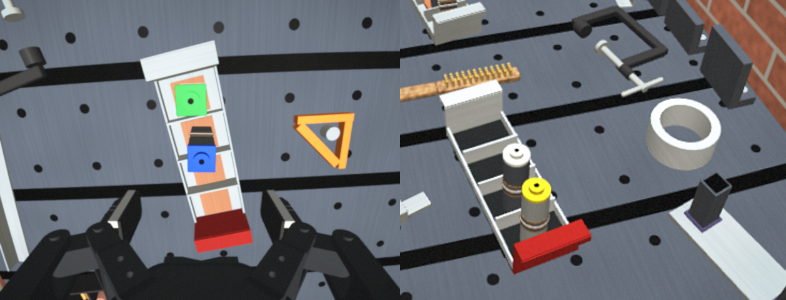

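White and yellow stand upright in bays 2 and 1. Blue is squared to the fingers and centred (col 322). Grip it.

>>> servo_tool:
  steps:
    - [85, 0.03, 0, 0.55, 0]
    - [85, 0, 0, 0.55, 0]
    - [85, 0, 0, 0.55, 0]
    - [85, 0, 0, 0.5, 0]
    - [85, 0, 0, 0, 0]
    - [20, 0, 0, 0, 0]
    - [20, 0, 0, 0, 0]
    - [20, 0, 0, 0, 0]
    - [20, 0, 0, 0, 0]
    - [20, 0, 0, 0, 0]
    - [20, 0, 0, 0, 0]
    - [20, 0, 0, 0, 0]
    - [20, 0, 0, 0, 0]
    - [20, 0, 0, 0, 0]

```text
t: 23.7
eef_pos: [0.4937, 0.2036, 0.0933]
ee_rot: [0.001, -0.689, 0.725, -0.0]
ft_force: [-1.8, 0.5, 6.7]
gripper_width: 0.0291
gripper_force: 59.2
```

>>> servo_tool:
  steps:
    - [20, 0, 0, -0.5, 0]
    - [20, 0, 0, -1, 0]
    - [20, 0, 0, -1, -0.95]
    - [20, 0, 0, -1, -0.95]
    - [20, 0.918, 0.107, 0, 0]
    - [20, 0.918, 0.107, 0, 0]
    - [20, 0.918, 0.107, 0, 0]
    - [20, 0.918, 0.107, 0, 0]
    - [20, 0.918, 0.107, 0, 0]
    - [20, 0.918, 0.107, 0, 0]
    - [20, 0.918, 0.107, 0, 0]
    - [20, 0.918, 0.107, 0, 0]
    - [20, 0.918, 0.107, 0, 0]
    - [20, 0.918, 0.107, 0, 0]
    - [20, 0.918, 0.107, 0, 0]
    - [20, 0, 0, 0, 0]
    - [20, 0, 0, 0, 0]

```text
t: 25.4
eef_pos: [0.5053, -0.2038, 0.231]
ee_rot: [0.0, 0.757, -0.654, -0.001]
ft_force: [-0.1, 0.6, -2.2]
gripper_width: 0.0293
gripper_force: 60.0
```

>>> servo_tool:
  steps:
    - [20, 0, 0, 0.7, 0]
    - [20, 0, 0, 0.7, 0]
    - [20, 0, 0, 0.7, 0]
    - [20, 0, 0, 0.7, 0]
    - [20, 0, 0, 0.5, 0]
    - [20, 0, 0, 0.2, 0]
    - [20, 0, 0, 0.1, 0]
    - [20, 0, 0, 0.07, 0]
    - [20, 0, 0, 0.04, 0]
    - [20, 0, 0, 0.03, 0]
    - [20, 0, 0, 0, 0]
    - [20, 0, 0, 0, 0]

```text
t: 26.6
eef_pos: [0.5064, -0.2035, 0.0833]
ee_rot: [-0.0, 0.757, -0.653, 0.001]
ft_force: [-0.4, 0.6, 2.3]
gripper_width: 0.0293
gripper_force: 60.5
```

>>> servo_tool:
  steps:
    - [85, 0, 0, 0, 0]
    - [85, 0, 0, 0, 0]
    - [85, 0, 0, 0, 0]
    - [85, 0, 0, 0, 0]
    - [85, 0, 0, 0, 0]
    - [85, 0, 0, 0, 0]
    - [85, 0, 0, -0.5, 0]
    - [85, 0, 0, -1, 0]
    - [85, 0, 0, -1, 0]
    - [85, 0, 0, -1, 0]
    - [85, 0, 0, -1, 0]

```text
t: 27.7
eef_pos: [0.5055, -0.2032, 0.2641]
ee_rot: [-0.0, 0.757, -0.653, 0.0]
ft_force: [1.6, 0.2, 0.1]
gripper_width: 0.0849
gripper_force: 0.0
```

>>> servo_tool:
  steps:
    - [85, -0.951, -0.128, 0, 0]
    - [85, -0.951, -0.128, 0, 0]
    - [85, -0.951, -0.128, 0, 0]
    - [85, -0.951, -0.128, 0, 0]
    - [85, -0.951, -0.128, 0, 0]
    - [85, -0.951, -0.128, 0, 0]
    - [85, -0.951, -0.128, 0, 0]
    - [85, -0.951, -0.128, 0, 0]
    - [85, -0.951, -0.128, 0, 0]
    - [85, 0, 0, 0.7, 0.78]
    - [85, 0, 0, 0.7, 0.78]
    - [85, 0, 0, 0.7, 0]
    - [85, 0, 0, 0, 0]
    - [85, 0, 0, 0, 0]

```text
t: 29.1
eef_pos: [0.5013, 0.1419, 0.179]
ee_rot: [-0.0, -0.702, 0.712, -0.0]
ft_force: [0.4, -0.4, 0.3]
gripper_width: 0.0852
gripper_force: 0.0
```

```bash
python3 chk.py green k4; python3 - <<'E'
from h import *
a=cv2.resize(load("k4w")["img"][:,:,::-1],(400,300)); b=cv2.resize(cv2.imread("pics/k4s.png"),(386,300)); cv2.imwrite("pics/k4.png",np.hstack([a,b]))
E
```

```text
[0.5019 0.1422 0.18  ] [ 0.001 -0.702  0.712 -0.001]
[323.2 251.9] 1831.0 [0.5007 0.1385 0.131 ] [array([500.6, 138.9]), array([29.6, 29.7]), np.float64(89.2)]
placed yellow 498.5 [ 0.5227 -0.3235  0.118 ]
placed blue 385.5 [ 0.5061 -0.2062  0.118 ]
```

View pics/k4.png

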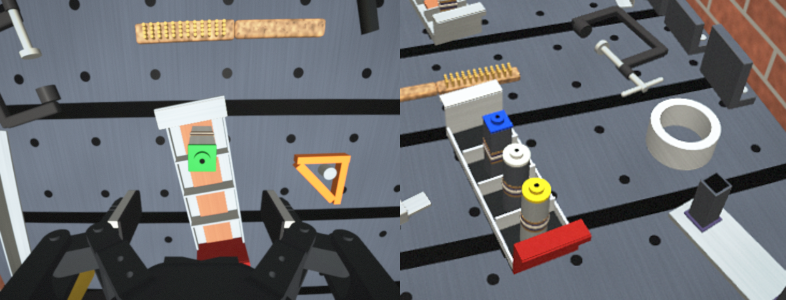

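Blue, white and yellow stand upright in bays 3, 2 and 1. Green (323,252) is centred and squared; grip it.

>>> servo_tool:
  steps:
    - [85, 0.04, 0.02, 0.55, 0]
    - [85, 0, 0, 0.55, 0]
    - [85, 0, 0, 0.55, 0]
    - [85, 0, 0, 0.5, 0]
    - [85, 0, 0, 0, 0]
    - [20, 0, 0, 0, 0]
    - [20, 0, 0, 0, 0]
    - [20, 0, 0, 0, 0]
    - [20, 0, 0, 0, 0]
    - [20, 0, 0, 0, 0]
    - [20, 0, 0, 0, 0]
    - [20, 0, 0, 0, 0]
    - [20, 0, 0, 0, 0]
    - [20, 0, 0, 0, 0]

```text
t: 30.6
eef_pos: [0.501, 0.1409, 0.0936]
ee_rot: [0.001, -0.702, 0.712, -0.001]
ft_force: [-1.7, -0.2, 6.7]
gripper_width: 0.0292
gripper_force: 59.2
```

>>> servo_tool:
  steps:
    - [20, 0, 0, -0.5, 0]
    - [20, 0, 0, -1, 0]
    - [20, 0, 0, -1, -0.78]
    - [20, 0, 0, -1, -0.78]
    - [20, 0.878, 0.141, 0, 0]
    - [20, 0.878, 0.141, 0, 0]
    - [20, 0.878, 0.141, 0, 0]
    - [20, 0.878, 0.141, 0, 0]
    - [20, 0.878, 0.141, 0, 0]
    - [20, 0.878, 0.141, 0, 0]
    - [20, 0.878, 0.141, 0, 0]
    - [20, 0.878, 0.141, 0, 0]
    - [20, 0, 0, 0, 0]
    - [20, 0, 0, 0, 0]

```text
t: 32.0
eef_pos: [0.4965, -0.1444, 0.2318]
ee_rot: [0.0, 0.757, -0.654, -0.001]
ft_force: [-0.5, 0.3, -1.2]
gripper_width: 0.0293
gripper_force: 59.9
```

>>> servo_tool:
  steps:
    - [20, 0, 0, 0.7, 0]
    - [20, 0, 0, 0.7, 0]
    - [20, 0, 0, 0.7, 0]
    - [20, 0, 0, 0.7, 0]
    - [20, 0, 0, 0.5, 0]
    - [20, 0, 0, 0.2, 0]
    - [20, 0, 0, 0.1, 0]
    - [20, 0, 0, 0.07, 0]
    - [20, 0, 0, 0.04, 0]
    - [20, 0, 0, 0.03, 0]
    - [20, 0, 0, 0, 0]
    - [20, 0, 0, 0, 0]

```text
t: 33.2
eef_pos: [0.4976, -0.1441, 0.0836]
ee_rot: [-0.0, 0.757, -0.653, 0.001]
ft_force: [-0.9, 0.8, 4.4]
gripper_width: 0.0294
gripper_force: 60.3
```

Contact felt. Release, rise and back away toward the middle for a last look.

>>> servo_tool:
  steps:
    - [85, 0, 0, 0, 0]
    - [85, 0, 0, 0, 0]
    - [85, 0, 0, 0, 0]
    - [85, 0, 0, 0, 0]
    - [85, 0, 0, 0, 0]
    - [85, 0, 0, 0, 0]
    - [85, 0, 0, -0.5, 0]
    - [85, 0, 0, -1, 0]
    - [85, 0, 0, -1, 0]
    - [85, 0, 0, -1, 0]
    - [85, 0, 0, -1, 0]
    - [85, -0.9, 0, 0, 0]
    - [85, -0.9, 0, 0, 0]
    - [85, -0.9, 0, 0, 0]
    - [85, -0.9, 0, 0, 0]
    - [85, -0.9, 0, 0, 0]
    - [85, 0, 0, 0, 0]
    - [85, 0, 0, 0, 0]
    - [85, 0, 0, 0, 0]

```text
t: 35.1
eef_pos: [0.4705, 0.0336, 0.2627]
ee_rot: [0.0, 0.757, -0.653, 0.0]
ft_force: [-0.2, -0.3, -0.8]
gripper_width: 0.0848
gripper_force: 0.0
```

```bash
python3 - <<'E'
from plant import manip
from h import *
d=manip.capture("side"); s=manip.capture("scene")
a=cv2.resize(s["img"][100:340,160:480,::-1],(400,300)); b=cv2.resize(d["img"][200:480,240:600,::-1],(386,300)); cv2.imwrite("pics/f.png",np.hstack([a,b]))
for cc in("yellow","blue","green"):
    q,p=blobs(d,cc,(290,220,430,420),60),blobs(s,cc,(190,90,350,240),40)
    if q and p: print(cc,tri(d,cen(q[0]),s,cen(p[0])))
E
```

```text
yellow (array([[ 0.5222524 , -0.32176882,  0.11613311]]), array([0.81995824]))
blue (array([[ 0.50517787, -0.20326924,  0.11573072]]), array([1.11746853]))
green (array([[ 0.49639708, -0.14403991,  0.11629972]]), array([0.44911315]))
```

View pics/f.png

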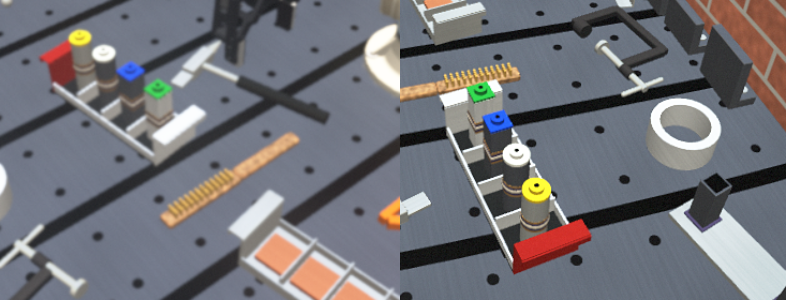

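Both views show yellow, white, blue and green upright in order from the red end. Yellow, blue and green plug heights measure 0.116, as expected on the floors, and the gripper is clear.

```bash
python3 -c "
from plant import manip
print(manip.finish_job())"
```

```text
the job is handed in; nothing more can be done
None
```

Job handed in at about 35 s: yellow, white, blue and green stand upright and released in inspection-rack bays 1 to 4 counted from the red end, the same order as on the cooling rack.

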